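# Clear the base, flip out the kickstand and hold the light panel upright

## Robot

A 6-joint arm with a two-finger parallel gripper is mounted at the origin on the work surface. World frame = base frame: x ahead of the robot, y to its left, z up, the work surface at z = 0. Lengths are in m, angles in rad, forces in N, time in s.
With the tool pointing down it reaches from about 0.325 to 0.85 m from the base axis. Payload 15.5 kg.
Tool frame: the origin (TCP) lies between the finger pads; the fingertips stand 8 mm ahead of it and the grasp point (between the pads) lies 11 mm behind it (bot.finger_overhang is the distance from the TCP to the fingertips, in m); z points along the fingers, y is the line along which they close (so a half turn about z gives the same grasp; the last joint's range is limited). The gripper opens to 91 mm and grips with 3 to 60 N. Pads are 32 mm wide; open, the fingers measure 118 mm over their backs; the gripper's body (76 mm by 178 mm) begins 60 mm behind the grasp point.
Start: joints at [-1.435, 0.494, 1.345, -0, 1.302, -0.096], TCP at [0.144, -0.608, 0.222] pointing down, gripper open.
Joint ranges: [-2.91, 2.91], [-0.82, 2.16], [0.22, 2.67], [-1.22, 4.37], [0.12, 2.79], [-3.08, 3.08]. Speed limits (rad/s): [1.89, 1.89, 2.57, 3.01, 3.01, 3.01].

## Interface

Orientations are given as a unit quaternion [w, x, y, z].
In Python, from station import bot, eyes gives the robot as it stands.
- The arm moves only by the shell command python3 -m crank 'ROWS' [OPENING] [FORCE]. ROWS is text: rows parted by semicolons, each of 6 numbers parted by spaces: the shift along the tool's x, y, z in mm, then the turn, a rotation vector about the tool's x, y, z in degrees. In form: dx dy dz wx wy wz; .... A call has 1 to 5 rows; each row is the pose to reach, as a shift and turn from the pose commanded when the call began, along the tool's axes at that moment; what a row does not reach only later rows make up. A row lasts 1/8 s, in which the tool goes at most 62.5 mm and 10.7 degrees, less where a joint would pass 70% of its speed; a pose out of reach is approached as far as the arm can. A call with a gripper value outside its range is refused whole. OPENING is the finger opening in mm, from 0 to 91.2, set as the call begins (- or left out, the last holds). The fingers move at their own pace and stop on an object; FORCE is the grip in N (left out, the last holds). Time passes only in rows, so rows that repeat a pose let the fingers close. It gives the time, the measured TCP pose, the force, the opening and the grip force at its end, in the units of the state.
- bot.read_state(): the state, without advancing time (a new reading comes with each control period).
- eyes.read_camera(name): name is "scene" or "top" or "wrist"; returns (picture, depth): 400x640x3 uint8, blue, green, red; 400x640 float32, m along the optical axis (not along the pixel's ray), 0 where there is no reading.
- eyes.get_calibration(name): a dict with "fx", "fy", "cx", "cy" (pixels), "k1" (the pictures are not rectified: a ray, as slopes to the right and down, at radius r is drawn at 1 + k1 r^2 times it, then the intrinsics apply), "origin" and "orientation" of the camera in the world. Camera axes: x right, y down, z forward; pixel columns grow to the right and rows downward; lengths in m; the calibration is good to about 2 mm. A picture is of the moment at which its call begins: read the wrist's pose just before it. get_calibration takes no time and is no camera call; for the wrist camera it gives the pose at the moment of the call.
- bot.finish_job(): hands the job in; it is judged then, once.
The state is a dict: "time": time; "joint_pos": joint angles; "joint_velocities": joint speeds; "joint_torque": joint torques, N m; "tcp_pos": TCP position; "eef_rot": TCP orientation; "ft_force": force on the tool from outside, world axes, zero at the start; "moment": the same for the moment, N m; "width": opening from 0.0 (shut) to 1.0 (fully open); "finger_force": force on a finger pad.
Only numpy, scipy, OpenCV 4.12 (cv2) and the standard library are available. Lean on these libraries where they do the work, as an engineer would, in place of code of your own. Each camera call takes 0.05 s, during which the arm holds its last target. There are 200 camera calls.

## Task

Set up the fold-up light panel: with the scraper block, sweep the three stone chips off the panel's base plate onto the bench (do not push them with the fingers), then set the scraper down on the bench beside the stand. Then flip the panel's kickstand over its dead centre so that it drops all the way down, and only after that raise the panel by its top handle until it stands upright. It falls back if let go, so finish while still holding it there, upright and still; leave the other things on the bench where they are.

Things in the scene. Friction and masses are not known exactly. Their poses are not given: they have to be found in the camera images.
- landing (a point): black rubber patch (44 mm square, flush) where the kickstand's foot lands, on top of the grey base plate, 12 mm above the bench. Axes are the stand's: x along the panel's hinge, y from the hinge towards this patch and the plate's free edge, z up. From this point the plate reaches from x = -185 to +65 and y = -205 to +60 mm; the bench beyond the edge y = +60 is clear for 80 mm
- hinge (a point): middle of the panel's hinge line, 30 mm above the bench, axes as those of the landing patch (which lies at x = +95, y = +75 mm from here). The panel is 110 mm wide along x and leans towards -y at the start
- scraper_center (a point): scraper block, half-way up: a rubber blade 130 x 18 mm and 30 mm high with a wooden grip of 100 x 26 mm on top of it (from 28 to 62 mm up), 140 g, standing on the blade's long edge. The point is 31 mm above its underside; x along its length, y across its thickness (grasp across y, 26 mm), z up
- chip0_center (a point): loose reddish stone chip, a block 22 x 18 x 10 mm lying flat, 11 g; the point is its centre. Starts on the base plate near the landing patch
- chip1_center (a point): loose reddish stone chip, a block 22 x 18 x 10 mm lying flat, 11 g; the point is its centre. Starts on the base plate near the landing patch
- chip2_center (a point): loose reddish stone chip, a block 22 x 18 x 10 mm lying flat, 11 g; the point is its centre. Starts on the base plate near the landing patch
- frame (a joint): the light panel's lean about its hinge, rad: 0 is upright, 0.6 is leaning on its rest (start); a stop (about where the kickstand's foot comes down on its patch) is at -0.02. It weighs 0.7 kg and always tips back to 0.6 if let go (about 3 N sideways at the handle to raise it, about 1 N to hold it upright)
- handle (a point): middle of the round steel handle bar along the panel's top, 12 mm diameter, 106 mm long along x with 80 mm clear between its two posts and 44 mm clear below it; 235 mm from the panel's hinge line. Its axes are the panel's: x along the bar, z from the hinge towards the bar
- kickstand (a joint): turn of the kickstand about its hub relative to the panel, rad: 0 is in line with the panel, -0.1 folded back on its upper stop (start), 2.62 fully down on its lower stop. It swings freely under its own weight (0.15 kg, 1 N or less at the foot): with the panel on its rest the dead centre, where the rod is vertical, is at 0.6; past it, it falls down by itself within about 1 s
- hub (a point): hub (pivot) of the kickstand on the panel's side, 95 mm along x from the panel's middle and 120 mm from the hinge line; the kickstand turns in the plane across this axis, its foot going over the top towards +y of the landing patch
- foot (a point): centre of the round rubber foot (18 mm diameter) at the end of the kickstand, a steel rod of 10 mm diameter, 148 mm from the hub; at the start the rod points up and towards -y of the landing patch, 0.7 rad from vertical
- jar: specimen jar, 54 mm diameter, 75 mm high. It and the scraper may stand on either side. A bystander: leave where it is. Origin at the centre of its underside.
- petri: covered petri dish, 94 mm diameter, 20 mm high. A bystander: leave where it is. Origin at the centre of its underside.
- dropper: amber dropper bottle, 38 mm diameter, 85 mm high. A bystander: leave where it is. Origin at the centre of its underside.
- beaker: glass beaker, 70 mm diameter, 85 mm high. A bystander: leave where it is. Origin at the centre of its underside.
- slidebox: blue slide box, 85 x 80 x 32 mm. A bystander: leave where it is. Origin at the centre of its underside.
- forceps: steel forceps lying flat, 135 mm long. A bystander: leave where it is. Origin at the centre of its underside.
There are look-alikes about, which are no part of the job. Leave any purple or red look-alike of the part that bears scraper_center alone.

How it is judged:
By the outcome, as a careful person would: the job done as asked, in the order asked, and still so for the second after the job is handed in, while the arm keeps its last pose, push and grip.
It also fails if it takes over 72 s, if anything falls off the work surface, if the arm or the gripper's body presses on something with over 40 N, if the wrist force passes 120 N, or if a joint passes its speed limit or range.

## Working session

There is one attempt and no reset: what is moved stays moved. The work goes in short steps, Python scripts to look and compute and a shell command to move; the robot and the scene stay as the last step left them, time stands still between calls to the robot, and variables do not carry over. Pictures are saved under pics/ and viewed, at most 11 in all, crops included, and the job is handed in when it is done.

```bash
ls; mkdir -p pics; python3 - <<'E'
from station import bot, eyes
import cv2,numpy as np
print(bot.read_state())
for n in ("scene","top"):
    p,d=eyes.read_camera(n); cv2.imwrite(f"pics/{n}0.png",p); np.savez(f"pics/{n}0.npz",p=p,d=d)
    print(n,eyes.get_calibration(n))
E
```

```text
pics
{'time': 0.0, 'joint_pos': array([-1.43452144e+00,  4.94199490e-01,  1.34613469e+00,  1.56324553e-05,
        1.30247292e+00, -9.55022299e-02]), 'joint_velocities': array([-0.00055278,  0.00143475,  0.00125866, -0.0006942 , -0.00144457,
        0.00090631]), 'joint_torque': array([-2.40698573e-03, -8.78835869e+01, -3.81868994e+01,  7.01234629e-02,
        5.31260739e-02, -7.91464140e-05]), 'tcp_pos': array([ 0.14352433, -0.6079234 ,  0.2213269 ]), 'eef_rot': array([-6.07251075e-04,  9.93292490e-01,  1.15627246e-01, -4.84448986e-06]), 'ft_force': array([-0.77239767, -0.25107966,  0.24023013]), 'moment': array([-0.01259188, -0.04590103,  0.01976466]), 'finger_force': 0.0, 'width': 0.9967518203181958}
scene {'fx': 504.3364290904007, 'fy': 504.3364290904007, 'cx': 318.9234249016521, 'cy': 199.02597090079075, 'k1': -0.022843924420224815, 'origin': array([1.38336229, 0.72864582, 1.4378626 ]), 'orientation': array([-0.15374399,  0.38377608,  0.84931814, -0.32823375])}
top {'fx': 434.0147248957353, 'fy': 434.0147248957353, 'cx': 317.73541146871145, 'cy': 196.93302253745364, 'k1': -0.04693588363940995, 'origin': array([0.38444201, 0.00681892, 1.46303607]), 'orientation': array([ 0.03679124, -0.69791327,  0.71448036, -0.03288299])}
```

View pics/top0.png

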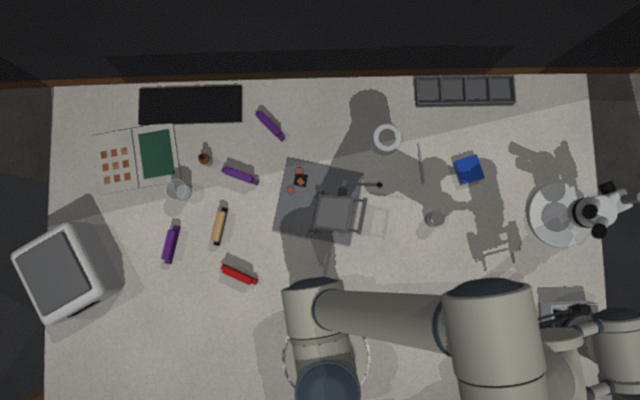

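View pics/scene0.png

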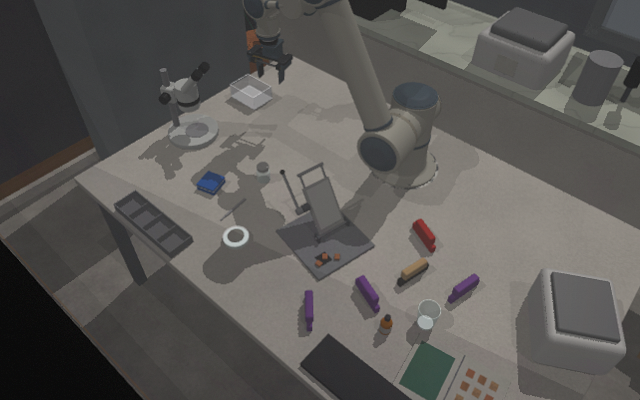

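The two pictures show the stand around top (320,200), with the black patch at (300,180) and three chips at (291,189), (299,170) and (302,182). 

Scraper candidates in the top view are purple (270,125), (240,175) and (171,244), red (239,273), and tan wood (220,226). Only the tan one fits a wooden grip on a rubber blade; the purple and red ones are look-alikes. I'll measure and confirm it in a crop.

```bash
cat > h.py <<'E'
import numpy as np,cv2
from scipy.spatial.transform import Rotation as R
def rot(q): return R.from_quat(np.roll(q,-1))
def rays(c,uv):
    K=np.array([[c['fx'],0,c['cx']],[0,c['fy'],c['cy']],[0,0,1.]])
    n=cv2.undistortPoints(np.array(uv,float).reshape(-1,1,2),K,np.array([c['k1'],0,0,0,0.])).reshape(-1,2)
    return rot(c['orientation']).apply(np.c_[n,np.ones(len(n))])
def onplane(c,uv,z):
    d=rays(c,uv); o=c['origin']; return o+d*((z-o[2])/d[:,2])[:,None]
def cloud(c,d,mask=None):
    v,u=np.nonzero((d>0) if mask is None else (mask&(d>0)))
    return c['origin']+rays(c,np.c_[u,v])*d[v,u][:,None],np.c_[u,v]
E
python3 - <<'E'
from h import *
from station import eyes
out=[]
for n,(x0,y0,x1,y1) in (("top",(190,100,400,290)),("scene",(265,150,475,340))):
    c=eyes.get_calibration(n); f=np.load(f"pics/{n}0.npz"); p,d=f['p'],f['d']
    hsv=cv2.cvtColor(p,cv2.COLOR_BGR2HSV)
    out.append(cv2.resize(p[y0:y1,x0:x1],None,fx=1.9,fy=3.0*0.63,interpolation=cv2.INTER_CUBIC))
    H,S,V=cv2.split(hsv)
    roi=np.zeros_like(H,bool); roi[y0:y1,x0:x1]=1
    for nm,m in (("tan",(H>8)&(H<25)&(S>60)&(V>100)),("red",((H<12)|(H>174))&(S>90)),("purple",(H>130)&(H<165)&(S>80))):
        k,lab,st,ce=cv2.connectedComponentsWithStats((m&roi).astype(np.uint8))
        for i in range(1,k):
            if st[i,4]<8: continue
            P,_=cloud(c,d,lab==i)
            rc=cv2.minAreaRect(P[:,:2].astype(np.float32)*1000)
            print(n,nm,ce[i].round(1),st[i,4],"med",np.median(P,0).round(3),"zmax",P[:,2].max().round(3),"rect",np.round(rc[0]),np.round(rc[1]),round(rc[2],1))
cv2.imwrite("pics/crop1.png",np.hstack(out))
print(out[0].shape)
E
```

```text
top tan [298.8 170.8] 31 med [0.616 0.074 0.022] zmax 0.028 rect [618.  74.] [16. 20.] 1.0
top tan [300.1 181.1] 32 med [0.582 0.071 0.021] zmax 0.027 rect [582.  71.] [21. 14.] 43.0
top tan [290.5 189.5] 28 med [0.554 0.103 0.022] zmax 0.028 rect [554. 104.] [19. 14.] 44.5
top tan [217.7 225.8] 246 med [0.436 0.339 0.061] zmax 0.07 rect [438. 347.] [ 42. 101.] 78.2
top red [298.8 170.9] 42 med [0.616 0.074 0.021] zmax 0.028 rect [617.  74.] [20. 20.] 86.8
top red [300.2 181.1] 57 med [0.582 0.071 0.019] zmax 0.027 rect [583.  70.] [27. 24.] 48.1
top red [290.4 189.7] 32 med [0.553 0.105 0.022] zmax 0.028 rect [554. 105.] [19. 17.] 44.1
top red [238.  274.7] 318 med [0.278 0.274 0.06 ] zmax 0.069 rect [276. 281.] [127.  34.] 64.1
top purple [269.7 124.5] 245 med [0.769 0.165 0.061] zmax 0.069 rect [776. 173.] [134.  23.] 42.4
top purple [239.5 174.8] 259 med [0.602 0.267 0.061] zmax 0.069 rect [605. 274.] [126.  24.] 68.5
scene tan [324.2 256. ] 23 med [1.247 0.616 1.196] zmax 1.198 rect [1247.  617.] [4. 1.] 87.5
scene tan [336.7 255.9] 24 med [1.247 0.626 1.204] zmax 1.207 rect [12
[... 579 characters left out ...]
4. 1.] 88.3
scene red [336.7 255.9] 22 med [1.247 0.626 1.204] zmax 1.207 rect [1247.  626.] [3. 1.] 84.0
scene red [318.6 262.7] 28 med [1.247 0.612 1.185] zmax 1.189 rect [1247.  613.] [5. 1.] 82.9
scene purple [464.9 283.5] 163 med [1.247 0.698 1.248] zmax 1.258 rect [1247.  697.] [2. 7.] 3.4
scene purple [366.9 287.6] 226 med [1.247 0.648 1.194] zmax 1.202 rect [1247.  648.] [ 2. 16.] 0.3
scene purple [308.9 307.6] 228 med [1.247 0.604 1.123] zmax 1.146 rect [1247.  604.] [1. 7.] 0.2
scene purple [451.8 296.3] 17 med [1.247 0.694 1.234] zmax 1.236 rect [1247.  694.] [1. 2.] 17.7
scene purple [376.5 307.5] 25 med [1.247 0.656 1.182] zmax 1.185 rect [1247.  657.] [1. 2.] 17.0
(359, 399, 3)
```

View pics/crop1.png

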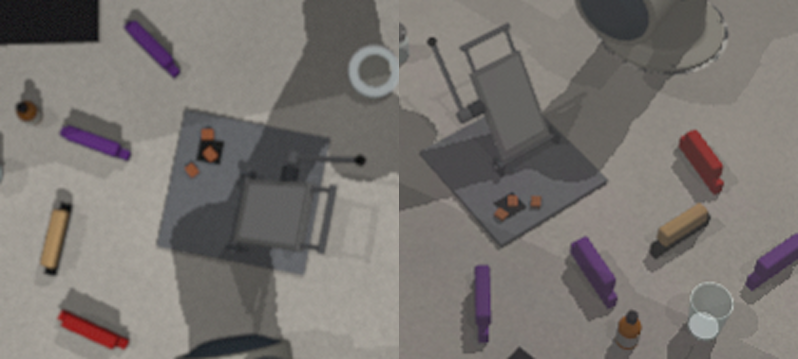

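The crop confirms it: the tan-topped, dark-bladed block at top (218,226) is the scraper. The plate corners in the top view are about (286,157), (364,173), (273,229) and (350,244). Next I'll work out the poses and the move to the scraper.

```bash
cat >> h.py <<'E'
def plan(bot,pos,xdir_deg=None,tilt=None,Rt=None):
    """shift/turn in tool axes from current measured pose to pos with tool-down, tool y axis at angle xdir_deg (mod 180)"""
    s=bot.read_state(); Rc=rot(s['eef_rot'])
    sh=Rc.inv().apply(np.array(pos)-s['tcp_pos'])*1000
    if Rt is None:
        best=None
        for a in (xdir_deg,xdir_deg+180):
            a=np.radians(a); y=np.array([np.cos(a),np.sin(a),0]); z=np.array([0,0,-1.]); x=np.cross(y,z)
            Rk=R.from_matrix(np.c_[x,y,z])
            rv=(Rc.inv()*Rk).as_rotvec(degrees=True)
            if best is None or np.linalg.norm(rv)<np.linalg.norm(best): best=rv
    else: best=(Rc.inv()*Rt).as_rotvec(degrees=True)
    return sh.round(1),best.round(1)
E
python3 - <<'E'
from h import *
from station import bot,eyes
c=eyes.get_calibration("top"); f=np.load("pics/top0.npz"); p=f['p']
uv=[(286.3,156.8),(363.7,172.6),(272.6,229),(349.5,243.7)]  # (+x,+y),(+x,-y),(-x,+y),(-x,-y)
P=onplane(c,uv,0.012)[:,:2]*1000; print(P.round())
Q=np.array([(65,60),(65,-205),(-185,60),(-185,-205)],float)
# rigid fit
qc,pc=Q.mean(0),P.mean(0); U,S,Vt=np.linalg.svd((Q-qc).T@(P-pc)); Rm=(U@Vt).T; t=pc-Rm@qc
print("landing",t.round(1),"yaw",np.degrees(np.arctan2(Rm[1,0],Rm[0,0])).round(2),"res",(P-(Q@Rm.T+t)).round(1))
HSV=cv2.cvtColor(p,cv2.COLOR_BGR2HSV); H,S,V=cv2.split(HSV)
m=(H>8)&(H<25)&(S>60)&(V>100); m[:200]=0;m[250:]=0;m[:,:200]=0;m[:,240:]=0
v,u=np.nonzero(m); X=onplane(c,np.c_[u,v],0.055)[:,:2]*1000
rc=cv2.minAreaRect(X.astype(np.float32)); print("scr",rc, X.mean(0))
w,e=np.linalg.eigh(np.cov(X.T)); a=np.degrees(np.arctan2(e[1,1],e[0,1])); print("axis",a)
print(plan(bot,[X.mean(0)[0]/1e3,X.mean(0)[1]/1e3,0.25],a+90))
cp=onplane(c,[(298.8,170.8),(300.1,181.1),(290.5,189.5)],0.02)[:,:2]*1000
print("chips stand",((cp-t)@Rm).round(1))
wc=eyes.get_calibration("wrist"); s=bot.read_state(); Rc=rot(s['eef_rot'])
print("wristcam in tool",Rc.inv().apply(wc['origin']-s['tcp_pos']),(Rc.inv()*rot(wc['orientation'])).as_matrix().round(2),wc['fx'])
E
```

```text
[[ 667.  117.]
 [ 607. -144.]
 [ 424.  166.]
 [ 369.  -89.]]
landing [591.1  70.4] yaw -12.45 res [[-0.1  1.7]
 [-3.5 -0.2]
 [ 0.6 -2.5]
 [ 3.   1. ]]
scr ((437.30194091796875, 340.5206298828125), (26.322298049926758, 99.66951751708984), 75.75341796875) [437.14085348 340.54577058]
axis 166.4526260587029
(array([ 503.7, -855.7,  -27.6]), array([-0.1,  0. , 26.8]))
chips stand [[ 24.4   9.8]
 [ -9.1  -1.4]
 [-43.   24.6]]
wristcam in tool [ 0.07238478 -0.00039102 -0.16195067] [[-0.   -0.97 -0.26]
 [ 1.    0.   -0.  ]
 [ 0.   -0.26  0.97]] 307.73583147673054
```

```bash
cat > to.py <<'E'
import sys; from h import *; from station import bot
a=list(map(float,sys.argv[1:])); yd=a.pop()
for i in range(0,len(a),3): print(a[i:i+3],*plan(bot,np.array(a[i:i+3])/1000,yd))
E
python3 to.py 580 -250 400 560 60 400 437 340.5 250 77.5; python3 - <<'E'
from h import *
from station import bot
print(bot.read_state()['joint_pos'])
E
```

```text
[580.0, -250.0, 400.0] [ 507.1 -248.3 -178.3] [-0.1  0.  25.8]
[560.0, 60.0, 400.0] [ 558.8 -554.6 -177.9] [-0.1  0.  25.8]
[437.0, 340.5, 250.0] [ 503.5 -855.7  -27.6] [-0.1  0.  25.8]
[-1.43451829e+00  4.94147068e-01  1.34602361e+00 -1.89780507e-05
  1.30251744e+00 -9.55034364e-02]
```

```bash
python3 -m crank '60 -25 -20 0 0 5; 110 -55 -40 0 0 10; 160 -80 -60 0 0 13;210 -105 -75 0 0 13;260 -130 -95 0 0 13' 91 && python3 -m crank '60 -10 -20 0 0 5; 110 -30 -40 0 0 10; 160 -50 -60 0 0 13;200 -70 -75 0 0 13;230 -110 -85 0 0 13'; python3 to.py 580 -250 400 560 60 400 77.5
```

```text
time: 0.72
tcp_pos: [0.3678, -0.4204, 0.3171]
eef_rot: [-0.0, 1.0, 0.002, -0.0]
ft_force: [0.7, -1.0, 0.6]
width: 0.996
finger_force: 0.0
time: 1.35
tcp_pos: [0.5977, -0.3106, 0.4016]
eef_rot: [-0.0, 0.994, -0.111, -0.0]
ft_force: [-0.3, -0.4, 0.6]
width: 1.0
finger_force: 0.0
[580.0, -250.0, 400.0] [-30.6 -55.2   1.6] [-0.   0.  -0.3]
[560.0, 60.0, 400.0] [-118.6 -353.1    1.6] [-0.   0.  -0.3]
```

```bash
python3 -m crank '-20 -60 0 0 0 0; -40 -120 0 0 0 0; -60 -180 0 0 0 0; -80 -240 0 0 0 0; -98 -295 0 0 0 0' && python3 -m crank '-20 -58 0 0 0 0;-20 -58 0 0 0 0;-20 -58 0 0 0 0'; python3 - <<'E'
from station import bot,eyes
import cv2,numpy as np
c=eyes.get_calibration("wrist"); p,d=eyes.read_camera("wrist"); np.savez("pics/w1.npz",p=p,d=d,c=np.array(c,dtype=object)); cv2.imwrite("pics/w1.png",p)
s=bot.read_state();print(s['tcp_pos'],s['joint_pos'].round(2))
E
python3 to.py 560 150 330 437 340.5 250 77.5
```

```text
time: 1.98
tcp_pos: [0.5649, 0.0004, 0.4017]
eef_rot: [-0.0, 0.994, -0.111, -0.0]
ft_force: [0.7, 0.4, -0.0]
width: 1.001
finger_force: 0.0
time: 2.35
tcp_pos: [0.5588, 0.0593, 0.4017]
eef_rot: [0.0, 0.994, -0.11, -0.0]
ft_force: [-0.7, -0.2, -0.0]
width: 0.998
finger_force: 0.0
[0.558923   0.05865332 0.40171381] [-0.    0.28  1.2  -0.    1.66  1.79]
[560.0, 150.0, 330.0] [-19.1 -89.4  71.7] [ 0.   0.  -0.2]
[437.0, 340.5, 250.0] [-181.1 -248.1  151.7] [ 0.   0.  -0.2]
```

View pics/w1.png

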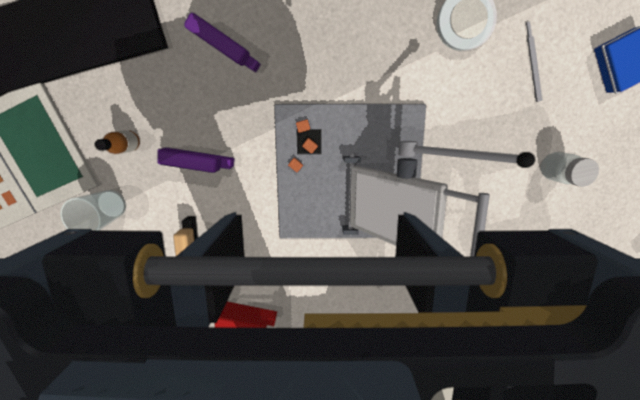

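The wrist view shows the plate with top corners at (276,102) and (424,102), the patch at about (310,141), and the chips at (303,126), (311,146) and (296,165). The foot is at (526,160), the hub near (407,150), and the handle bar runs around (482,195)–(475,250).

```bash
python3 - <<'E'
from h import *
f=np.load("pics/w1.npz",allow_pickle=True); p,d,c=f['p'],f['d'],f['c'].item()
t0=np.array([591.1,70.4])
H,S,V=cv2.split(cv2.cvtColor(p,cv2.COLOR_BGR2HSV))
chip=((H<14)|(H>174))&(S>90); dark=(V<45)
m=(chip|dark).astype(np.uint8); roi=np.zeros_like(m); roi[122:160,292:328]=1
k,lab,st,ce=cv2.connectedComponentsWithStats((dark.astype(np.uint8)&roi)); print("dark",st[1:],)
v,u=np.nonzero(dark&(roi>0)); X=onplane(c,np.c_[u,v],.012)[:,:2]*1000
rc=cv2.minAreaRect(X.astype(np.float32)); print("patch",rc)
L=np.array(rc[0]); 
E=onplane(c,[(276,102),(424,102),(280,238)],.012)[:,:2]*1000; print("corners",E.round(1))
yaw=np.arctan2(*(E[0]-E[1])[::-1])-np.pi/2; print("yaw",np.degrees(yaw), "yaw2",np.degrees(np.arctan2(*(E[0]-E[2])[::-1])))
a=np.radians(-12.5); Rm=np.array([[np.cos(a),-np.sin(a)],[np.sin(a),np.cos(a)]])
print("corner local",((E-L)@Rm).round(1))
roi[:]=0; roi[115:175,285:325]=1
k,lab,st,ce=cv2.connectedComponentsWithStats((chip&(roi>0)).astype(np.uint8))
for i in range(1,k):
    if st[i,4]<20: continue
    v,u=np.nonzero(lab==i); X=onplane(c,np.c_[u,v],.022)[:,:2]*1000; Y=(X-L)@Rm
    print("chip",Y.mean(0).round(1),Y.min(0).round(1),Y.max(0).round(1),st[i,4])
def dep(u,v,r=3):
    q=d[v-r:v+r+1,u-r:u+r+1]; q=q[q>0]; z=np.percentile(q,20); X=c['origin']+rays(c,[(u,v)])[0]*z; X=X*1000
    return X.round(), ((X[:2]-L)@Rm).round(1)
for n,u,v in (("foot",526,160),("hub",407,150),("rod",460,155),("hbar",482,200),("hbar2",476,240),("panel",400,200)): print(n,*dep(u,v))
E
python3 -m crank '-40 -45 40 0 0 0;-80 -90 80 0 0 0;-110 -140 110 0 0 0;-140 -190 130 0 0 0;-165 -235 150 0 0 0' - && python3 to.py 437 340.5 250 77.5
python3 - <<'E'
from station import bot,eyes
import cv2,numpy as np
c=eyes.get_calibration("wrist"); p,d=eyes.read_camera("wrist"); np.savez("pics/w2.npz",p=p,d=d,c=np.array(c,dtype=object)); cv2.imwrite("pics/w2.png",p)
from h import *
H,S,V=cv2.split(cv2.cvtColor(p,cv2.COLOR_BGR2HSV))
m=((H>8)&(H<25)&(S>60)&(V>100)).astype(np.uint8)
k,lab,st,ce=cv2.connectedComponentsWithStats(m)
for i in range(1,k):
    if st[i,4]<150: continue
    v,u=np.nonzero(lab==i); X=onplane(c,np.c_[u,v],.062)[:,:2]*1000; print(st[i],cv2.minAreaRect(X.astype(np.float32)),X.mean(0))
E
```

```text
dark [[297 130  23  23 311]]
patch ((589.7720947265625, 74.04838562011719), (38.7879524230957, 38.599239349365234), 77.29927825927734)
corners [[ 666.9  112.7]
 [ 611.3 -136.6]
 [ 422.2  169. ]]
yaw -12.56593792261652 yaw2 -12.959255578398603
corner local [[  66.9   54.4]
 [  66.6 -201. ]
 [-184.2   56.4]]
chip [26.5  8.7] [14.7 -2.3] [38.3 20. ] 150
chip [-6.2 -2.9] [-19.9 -17.6] [ 7.9 10.3] 181
chip [-40.1  23.1] [-51.9  10.9] [-28.6  35.8] 127
foot [ 539. -156.  249.] [ 1.000e-01 -2.358e+02]
hub [558. -63. 140.] [  -1.8 -140.5]
rod [ 546. -112.  192.] [  -2.1 -191.2]
hbar [ 497. -117.  228.] [ -48.9 -206.1]
hbar2 [583.   5. 477.] [  8.1 -68.6]
panel [487. -43. 135.] [ -74.6 -136.8]
time: 3.02
tcp_pos: [0.4536, 0.3129, 0.2562]
eef_rot: [0.0, 0.994, -0.112, 0.0]
ft_force: [0.8, 0.2, 0.2]
width: 0.995
finger_force: 0.0
[437.0, 340.5, 250.0] [-22.3 -23.3   6.2] [ 0.  -0.  -0.4]
[198   1  22  22 254] ((651.9568481445312, 387.4188537597656), (15.006591796875, 22.563928604125977), 29.40932273864746) [651.9295038 387.2264666]
[482  13  22  23 297] ((575.8727416992188, 96.71377563476562), (19.452672958374023, 16.049724578857422), 38.910526275634766) [575.93476329  96.81320846]
[458  44  21  22 261] ((551.024169921875, 126.88195037841797), (18.954986572265625, 15.744734764099121), 37.8437385559082) [551.33694406 126.76011345]
[  4  67  23  25 330] ((643.0472412109375, 625.4493408203125), (22.594818115234375, 19.57163429260254), 9.706779479980469) [643.11875156 625.3249632 ]
[ 22 100  23  25 323] ((604.0833129882812, 619.5867309570312), (23.058195114135742, 19.668758392333984), 10.348514556884766) [604.12941656 619.5431462 ]
[  1 111  23  24 296] ((599.5347290039062, 650.583251953125), (22.37343406677246, 19.187528610229492), 9.573800086975098) [599.50092205 650.53604024]
[ 289  153   22   81 1665] ((439.67626953125, 341.2309265136719), (25.526756286621094, 99.14506530761719), 75.69393920898438) [441.12978615 341.52747281]
```

View pics/w2.png

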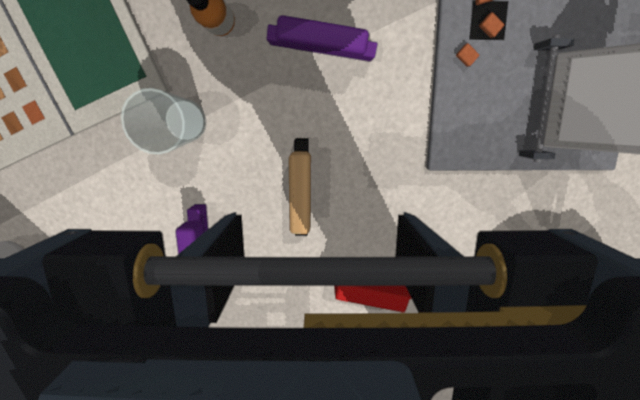

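The wrist view shows the scraper at (300,190) between the fingers' lines, with the nearby purple one well off at (190,228).

```bash
python3 to.py 439.7 341.2 100 439.7 341.2 40 75.7
```

```text
[439.7, 341.2, 100.0] [-14.9 -20.5 153.4] [0.  0.2 1.6]
[439.7, 341.2, 40.0] [-14.6 -20.5 213.4] [0.  0.2 1.6]
```

```bash
python3 -m crank '-8 -10 0 0 0 1.6;-15 -20.5 40 0 0 1.6;-15 -20.5 90 0 0 1.6;-15 -20.5 140 0 0 1.6;-15 -20.5 165 0 0 1.6' && python3 to.py 439.7 341.2 40 75.7
```

```text
time: 3.7
tcp_pos: [0.4433, 0.334, 0.0894]
eef_rot: [0.001, 0.992, -0.126, -0.001]
ft_force: [0.6, 0.5, 0.7]
width: 0.999
finger_force: 0.0
[439.7, 341.2, 40.0] [-5.1 -6.2 49.4] [ 0.1  0.1 -0.1]
```

```bash
python3 -m crank '0 0 0 0 0 0;0 0 0 0 0 0' && python3 to.py 439.7 341.2 40 75.7
```

```text
time: 3.95
tcp_pos: [0.4444, 0.3356, 0.093]
eef_rot: [-0.0, 0.992, -0.125, 0.001]
ft_force: [-0.0, 0.6, -0.7]
width: 0.998
finger_force: 0.0
[439.7, 341.2, 40.0] [-6.  -4.2 53. ] [-0.  -0.1 -0.1]
```

```bash
python3 -m crank '-6 -4.2 15 0 0 0;-6 -4.2 38 0 0 0;-6 -4.2 53 0 0 0;-6 -4.2 53 0 0 0' && python3 -m crank '0 0 0 0 0 0;0 0 0 0 0 0;0 0 0 0 0 0;0 0 0 0 0 0;0 0 0 0 0 0' 10 30; python3 -m crank '0 0 0 0 0 0; 0 0 0 0 0 0' - -;  python3 to.py 439.7 341.2 40 75.7
```

```text
time: 4.45
tcp_pos: [0.4379, 0.3412, 0.0381]
eef_rot: [0.001, 0.992, -0.125, -0.001]
ft_force: [0.5, -0.6, 0.1]
width: 1.0
finger_force: 0.0
time: 5.08
tcp_pos: [0.4386, 0.3414, 0.0391]
eef_rot: [-0.0, 0.992, -0.125, 0.0]
ft_force: [0.2, -0.1, 0.5]
width: 0.481
finger_force: 0.0
time: 5.32
tcp_pos: [0.4385, 0.3414, 0.039]
eef_rot: [0.0, 0.992, -0.125, -0.0]
ft_force: [-0.5, 0.3, 0.6]
width: 0.284
finger_force: 30.0
[439.7, 341.2, 40.0] [ 1.2 -0.1 -1. ] [ 0.  0. -0.]
```

```bash
cat > st.py <<'E'
import sys; from h import *; from station import bot
# local stand coords x y z(world mm) -> plan ; yaw -12.5, L=(590,73)
L=np.array([590,73.]); a=np.radians(-12.5); Rm=np.array([[np.cos(a),-np.sin(a)],[np.sin(a),np.cos(a)]])
if __name__=="__main__":
    s=bot.read_state(); print("now local",(Rm.T@(s['tcp_pos'][:2]*1000-L)).round(1),(s['tcp_pos'][2]*1000).round(1))
    v=list(map(float,sys.argv[1:]))
    for i in range(0,len(v),3):
        w=L+Rm@v[i:i+2]; print(v[i:i+3],*plan(bot,np.array([*w,v[i+2]])/1000,77.5))
E
python3 st.py -4 -32 170 -4 -32 60
```

```text
now local [-206.   229.2] 39.0
[-4.0, -32.0, 170.0] [ 210.2  254.7 -131. ] [ 0.   0.  -1.8]
[-4.0, -32.0, 60.0] [210.2 254.7 -21. ] [ 0.   0.  -1.8]
```

```bash
python3 -m crank '0 0 -30 0 0 0;0 0 -80 0 0 0;30 35 -131 0 0 -1.8;70 80 -131 0 0 -1.8;110 125 -131 0 0 -1.8' && python3 -m crank '40 45 0 0 0 0;75 90 0 0 0 0;100 129.7 0 0 0 0;100 129.7 0 0 0 0;100 129.7 0 0 0 0'; python3 st.py -4 -32 90 -4 -32 53
```

```text
time: 5.95
tcp_pos: [0.5151, 0.1918, 0.171]
eef_rot: [-0.0, 0.994, -0.109, 0.001]
ft_force: [0.4, 0.1, -1.1]
width: 0.283
finger_force: 30.0
time: 6.58
tcp_pos: [0.5833, 0.045, 0.1698]
eef_rot: [-0.0, 0.994, -0.109, -0.0]
ft_force: [0.4, 0.1, -0.7]
width: 0.283
finger_force: 30.0
now local [ -0.5 -28.8] 169.8
[-4.0, -32.0, 90.0] [-3.4  3.3 79.8] [-0.  0. -0.]
[-4.0, -32.0, 53.0] [ -3.4   3.3 116.8] [-0.  0. -0.]
```

```bash
python3 -m crank '-3 3 30 0 0 0;-3 3 60 0 0 0;-3 3 88 0 0 0;-3 3 90 0 0 0;-3 3 90 0 0 0';python3 st.py -4 -32 53; python3 - <<'E'
from h import *; from st import L,Rm
from station import bot,eyes
c=eyes.get_calibration("wrist"); p,d=eyes.read_camera("wrist"); cv2.imwrite("pics/w3.png",p)
H,S,V=cv2.split(cv2.cvtColor(p,cv2.COLOR_BGR2HSV))
k,lab,st,ce=cv2.connectedComponentsWithStats((((H<14)|(H>174))&(S>90)).astype(np.uint8))
for i in range(1,k):
    if st[i,4]<60: continue
    v,u=np.nonzero(lab==i); Y=(onplane(c,np.c_[u,v],.022)[:,:2]*1000-L)@Rm; print(ce[i].round(),st[i,4],Y.mean(0).round(1),Y.min(0).round(1),Y.max(0).round(1))
E
```

```text
time: 7.2
tcp_pos: [0.5803, 0.0432, 0.0808]
eef_rot: [-0.0, 0.994, -0.109, 0.0]
ft_force: [0.7, 0.4, -1.6]
width: 0.284
finger_force: 30.0
now local [ -3.  -31.2] 80.8
[-4.0, -32.0, 53.0] [-1.   0.8 27.8] [-0. -0.  0.]
[266. 174.] 772 [27.4  8.5] [16.2 -3.8] [38.4 20.9]
[278. 212.] 397 [-1.6  1.1] [-12.8 -10.5] [ 8.6 10.9]
```

View pics/w3.png

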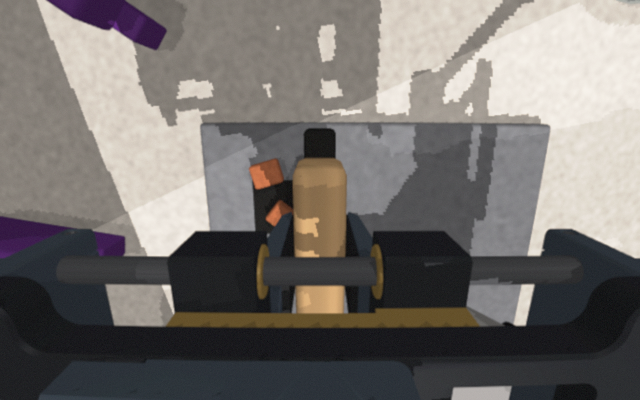

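The wrist view shows the blade at (320,145) down the plate, just right of the chips at (266,174) and (278,212). The third is hidden behind the gripper. I'll lower it to 2 mm above the plate.

```bash
python3 -m crank '0 1 10 0 0 0;0 1 20 0 0 0;0 1 28 0 0 0;0 1 28 0 0 0;0 1 28 0 0 0';python3 st.py -4 -32 53
```

```text
time: 7.88
tcp_pos: [0.5798, 0.0415, 0.0518]
eef_rot: [0.0, 0.994, -0.109, -0.0]
ft_force: [0.1, 0.6, -2.0]
width: 0.284
finger_force: 30.0
now local [ -3.1 -33. ] 51.8
[-4.0, -32.0, 53.0] [-0.9 -1.  -1.2] [ 0.  0. -0.]
```

```bash
python3 -m crank '0 -6 0 0 0 0;0 -14 0 0 0 0;0 -22 0 0 0 0;0 -30 0 0 0 0;0 -38 0 0 0 0' && python3 -m crank '0 -8 0 0 0 0;0 -16 0 0 0 0;0 -24 0 0 0 0;0 -32 0 0 0 0;0 -40 0 0 0 0' && python3 -m crank '0 -8 0 0 0 0;0 -16 0 0 0 0;0 -24 0 0 0 0;0 -32 0 0 0 0;0 -38 0 0 0 0' && python3 -m crank '0 0 0 0 0 0; 0 0 0 0 0 0'; python3 st.py -4 -32 53; python3 - <<'E'
from h import *; from st import L,Rm
from station import bot,eyes
for n in ("wrist","top"):
  c=eyes.get_calibration(n); p,d=eyes.read_camera(n); cv2.imwrite(f"pics/{n}4.png",p)
  H,S,V=cv2.split(cv2.cvtColor(p,cv2.COLOR_BGR2HSV))
  k,lab,st,ce=cv2.connectedComponentsWithStats((((H<14)|(H>174))&(S>90)).astype(np.uint8))
  for i in range(1,k):
    if st[i,4]<15: continue
    v,u=np.nonzero(lab==i); Y=(onplane(c,np.c_[u,v],.01)[:,:2]*1000-L)@Rm
    if abs(Y.mean(0)).max()<180: print(n,ce[i].round(),st[i,4],Y.mean(0).round(1),Y.min(0).round(1),Y.max(0).round(1))
E
```

```text
time: 8.5
tcp_pos: [0.5883, 0.0793, 0.052]
eef_rot: [-0.0, 0.994, -0.109, 0.0]
ft_force: [-0.1, -0.9, -0.8]
width: 0.286
finger_force: 30.0
time: 9.12
tcp_pos: [0.5969, 0.1182, 0.052]
eef_rot: [-0.0, 0.994, -0.109, -0.0]
ft_force: [-0.1, -0.7, -1.7]
width: 0.285
finger_force: 30.0
time: 9.75
tcp_pos: [0.6052, 0.1553, 0.052]
eef_rot: [-0.0, 0.994, -0.109, 0.0]
ft_force: [-0.8, 0.4, -1.6]
width: 0.283
finger_force: 30.0
time: 10.0
tcp_pos: [0.605, 0.1546, 0.0519]
eef_rot: [0.0, 0.994, -0.109, -0.0]
ft_force: [-0.6, -0.1, -0.5]
width: 0.288
finger_force: 30.0
now local [-3.  82.9] 51.9
[-4.0, -32.0, 53.0] [ -0.9 114.9  -1. ] [ 0.  0. -0.]
wrist [291. 171.] 211 [ 32.8 102.9] [22.3 97.2] [ 40.1 106.1]
```

```bash
python3 -m crank '0 0 -40 0 0 0;0 0 -70 0 0 0;-60 -10 -70 0 0 0;-110 -30 -70 0 0 0;-147 -47 -70 0 0 0' && python3 -m crank '0 0 0 0 0 0; 0 0 0 0 0 0'; python3 st.py -150 130 100  -150 130 39; python3 - <<'E'
from h import *; from st import L,Rm
from station import bot,eyes
for n in ("wrist","top"):
  c=eyes.get_calibration(n); p,d=eyes.read_camera(n); cv2.imwrite(f"pics/{n}5.png",p)
  H,S,V=cv2.split(cv2.cvtColor(p,cv2.COLOR_BGR2HSV))
  k,lab,st,ce=cv2.connectedComponentsWithStats((((H<14)|(H>174))&(S>90)).astype(np.uint8))
  for i in range(1,k):
    if st[i,4]<15: continue
    v,u=np.nonzero(lab==i); Y=(onplane(c,np.c_[u,v],.01)[:,:2]*1000-L)@Rm
    if abs(Y.mean(0)).max()<180: print(n,ce[i].round(),st[i,4],Y.mean(0).round(1),Y.min(0).round(1),Y.max(0).round(1))
E
```

```text
time: 10.72
tcp_pos: [0.4698, 0.2329, 0.1222]
eef_rot: [0.0, 0.994, -0.109, -0.0]
ft_force: [0.9, 0.1, -1.4]
width: 0.28
finger_force: 30.0
time: 10.98
tcp_pos: [0.4723, 0.2324, 0.1222]
eef_rot: [-0.0, 0.994, -0.109, 0.0]
ft_force: [0.3, 0.5, -1.6]
width: 0.284
finger_force: 30.0
now local [-149.4  130.2] 122.2
[-150.0, 130.0, 100.0] [-0.6  0.2 22.2] [-0. -0. -0.]
[-150.0, 130.0, 39.0] [-0.7  0.2 83.2] [-0. -0. -0.]
wrist [361.  39.] 611 [-16.9  96.5] [-25.7  85.7] [ -8.2 106.9]
wrist [356.  65.] 582 [-36.6 100.1] [-45.3  89.4] [-28.  110.6]
top [275. 165.] 29 [30.3 93. ] [22.  83.6] [ 38.8 102.4]
top [270. 181.] 56 [-26.5  95.1] [-43.4  84.5] [ -9.5 106.4]
```

View pics/wrist5.png

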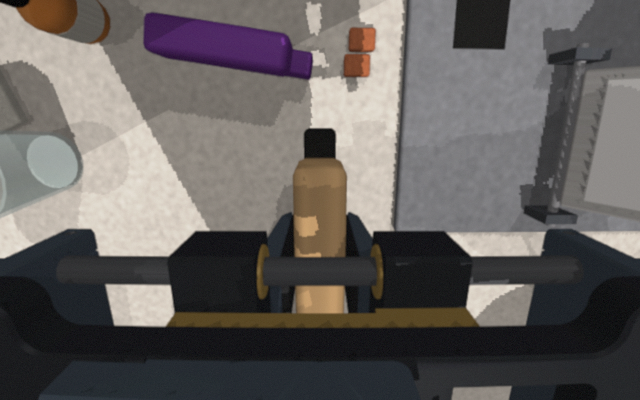

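The chips at (362,39) and (357,65) are on the bench off the plate edge at column 395. The third shows in the top view at local (30,93). The patch at (482,20) is clear, so I'll set the scraper down here.

```bash
python3 -m crank '0 0 30 0 0 0;0 0 60 0 0 0;0 0 76 0 0 0;0 0 82 0 0 0;0 0 82.5 0 0 0' && python3 -m crank '0 0 .5 0 0 0;0 0 .5 0 0 0;0 0 .5 0 0 0' && python3 -m crank '0 0 0 0 0 0;0 0 0 0 0 0;0 0 0 0 0 0;0 0 0 0 0 0' 70; python3 -m crank '0 0 -20 0 0 0;0 0 -60 0 0 0;0 0 -120 0 0 0;0 0 -180 0 0 0;0 0 -240 0 0 0'; python3 st.py 0 -290 330 0 -290 236 77.5
```

```text
time: 11.7
tcp_pos: [0.4721, 0.2325, 0.0397]
eef_rot: [-0.0, 0.994, -0.109, 0.0]
ft_force: [0.4, 0.4, -1.3]
width: 0.288
finger_force: 30.0
time: 12.08
tcp_pos: [0.4719, 0.2326, 0.0394]
eef_rot: [-0.0, 0.994, -0.109, 0.0]
ft_force: [-0.2, -0.0, -1.6]
width: 0.28
finger_force: 30.0
time: 12.58
tcp_pos: [0.4717, 0.2325, 0.039]
eef_rot: [0.0, 0.994, -0.109, -0.0]
ft_force: [-0.4, -0.4, -0.2]
width: 0.688
finger_force: 0.0
time: 13.2
tcp_pos: [0.4713, 0.2324, 0.2811]
eef_rot: [-0.0, 0.994, -0.109, 0.0]
ft_force: [1.7, 0.5, -0.6]
width: 0.771
finger_force: 0.0
now local [-150.4  129.9] 281.1
[0.0, -290.0, 330.0] [150.5 419.9 -48.9] [-0. -0. -0.]
[0.0, -290.0, 236.0] [150.5 419.9  45.1] [-0. -0. -0.]Traceback (most recent call last):
  File "st.py", line 8, in <module>
    w=L+Rm@v[i:i+2]; print(v[i:i+3],*plan(bot,np.array([*w,v[i+2]])/1000,77.5))
        ~~^~~~~~~~~
ValueError: matmul: Input operand 1 has a mismatch in its core dimension 0, with gufunc signature (n?,k),(k,m?)->(n?,m?) (size 1 is different from 2)
```

```bash
python3 -m crank '20 40 -50 0 0 0;45 100 -100 0 0 0;65 160 -100 0 0 0;85 220 -100 0 0 0;105 280 -100 0 0 0' 0 && python3 -m crank '20 55 0 0 0 0;40 110 0 0 0 0;45.5 140 0 0 0 0;45.5 140 0 0 0 0;45.5 140 0 0 0 0'; python3 st.py 0 -288 250 0 -288 236; python3 - <<'E'
from h import *; from st import L,Rm
from station import bot,eyes
c=eyes.get_calibration("top"); p,d=eyes.read_camera("top"); cv2.imwrite("pics/top6.png",p)
c=eyes.get_calibration("wrist"); p,d=eyes.read_camera("wrist"); cv2.imwrite("pics/w6.png",p)
E
```

```text
time: 13.82
tcp_pos: [0.5111, -0.0435, 0.3791]
eef_rot: [-0.0, 0.994, -0.109, 0.0]
ft_force: [0.8, 1.3, -0.1]
width: 0.253
finger_force: 0.0
time: 14.45
tcp_pos: [0.5252, -0.1875, 0.3787]
eef_rot: [-0.0, 0.994, -0.109, -0.0]
ft_force: [-1.0, 0.2, 0.1]
width: 0.007
finger_force: 0.0
now local [  -6.9 -268.3] 378.7
[0.0, -288.0, 250.0] [  6.9  19.7 128.7] [-0.  0. -0.]
[0.0, -288.0, 236.0] [  6.9  19.7 142.7] [-0.  0. -0.]
```

View pics/w6.png

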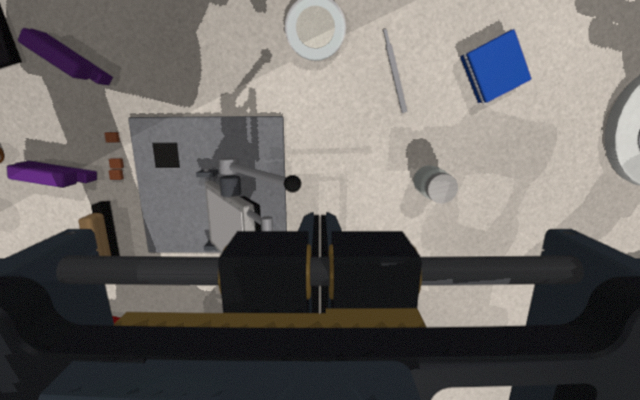

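The foot is at (292,183), just ahead of the shut fingers. The scraper stands at (95,225), and the three chips on the bench at (112,137), (117,162) and (117,173).

```bash
python3 -m crank '7 22 20 0 0 0;7 22 60 0 0 0;7 22 110 0 0 0;7 22 140 0 0 0;7 22 142 0 0 0' && python3 -m crank '0 -10 0 0 0 0;0 -25 0 0 0 0;0 -35 0 0 0 0;0 -45 0 0 0 0;0 -55 0 0 0 0' && python3 -m crank '0 -10 0 0 0 0;0 -20 0 0 0 0;0 -30 0 0 0 0;0 -40 0 0 0 0;0 -50 0 0 0 0'; python3 st.py 0 -119 236;  python3 - <<'E'
from h import *
from station import eyes
p,d=eyes.read_camera("scene"); cv2.imwrite("pics/s7.png",cv2.resize(p[120:300,220:440],None,fx=3.3,fy=3.3))
E
```

```text
time: 15.18
tcp_pos: [0.5266, -0.2097, 0.2353]
eef_rot: [-0.001, 0.994, -0.108, -0.002]
ft_force: [0.2, -0.1, 1.1]
width: 0.007
finger_force: 0.0
time: 15.8
tcp_pos: [0.5395, -0.1567, 0.2369]
eef_rot: [0.0, 0.994, -0.109, 0.0]
ft_force: [-0.7, 0.2, 0.1]
width: 0.007
finger_force: 0.4
time: 16.42
tcp_pos: [0.5503, -0.1079, 0.2367]
eef_rot: [-0.0, 0.994, -0.109, -0.0]
ft_force: [0.3, -0.1, -0.7]
width: -0.0
finger_force: 0.1
now local [   0.4 -185.2] 236.7
[0.0, -119.0, 236.0] [ -0.4 -66.2   0.7] [-0.  0. -0.]
```

View pics/s7.png

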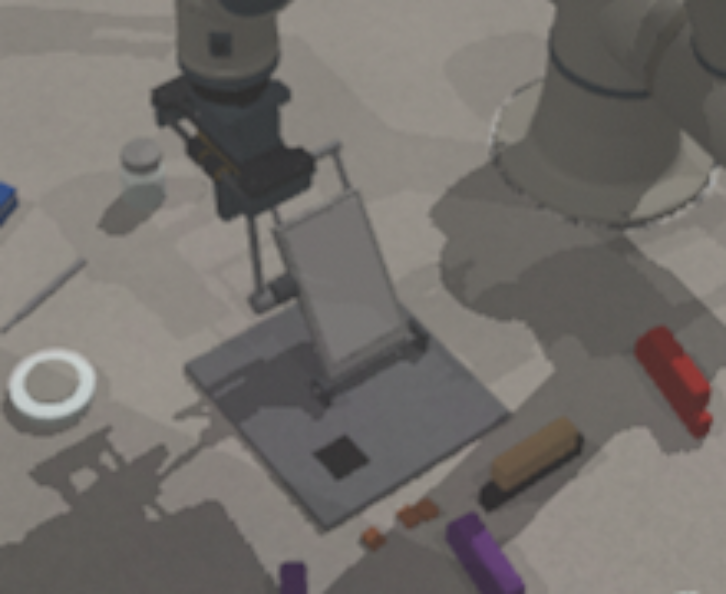

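The scene crop shows the rod at (255,250), being swung up by the fingers. The chips and the scraper at (530,460) are on the bench. I'll keep pushing.

```bash
python3 -m crank '0 -10 0 0 0 0;0 -20 0 0 0 0;0 -30 0 0 0 0;0 -40 0 0 0 0;0 -50 0 0 0 0' && python3 -m crank '0 -10 0 0 0 0;0 -20 0 0 0 0;0 -26 0 0 0 0;0 -26 0 0 0 0;0 -26 0 0 0 0'; python3 -m crank '0 10 -20 0 0 0;0 40 -50 0 0 0;0 80 -90 0 0 0;0 130 -110 0 0 0;0 150 -110 0 0 0' 91; python3 -m crank '0 0 0 0 0 0;0 0 0 0 0 0; 0 0 0 0 0 0' ; python3 - <<'E'
from h import *; from st import L,Rm
from station import bot,eyes
s=bot.read_state(); print(s['tcp_pos'],(s['tcp_pos'][:2]*1000-L)@Rm)
c=eyes.get_calibration("wrist"); p,d=eyes.read_camera("wrist"); np.savez("pics/w8.npz",p=p,d=d,c=np.array(c,dtype=object)); cv2.imwrite("pics/w8.png",p)
E
```

```text
time: 17.1
tcp_pos: [0.5611, -0.0591, 0.2367]
eef_rot: [-0.0, 0.994, -0.109, -0.0]
ft_force: [-0.4, -0.7, 0.6]
width: 0.006
finger_force: 0.0
time: 17.73
tcp_pos: [0.5666, -0.0346, 0.2367]
eef_rot: [0.0, 0.994, -0.109, -0.0]
ft_force: [-1.2, 0.3, 0.3]
width: 0.005
finger_force: 0.0
time: 18.35
tcp_pos: [0.534, -0.1835, 0.3483]
eef_rot: [0.001, 0.994, -0.11, 0.001]
ft_force: [0.6, 0.8, -0.5]
width: 0.522
finger_force: 0.0
time: 18.73
tcp_pos: [0.5342, -0.1797, 0.3462]
eef_rot: [-0.0, 0.994, -0.108, -0.0]
ft_force: [0.7, -0.2, 0.4]
width: 0.852
finger_force: 0.0
[ 0.53419494 -0.17970732  0.3462488 ] [ 2.13621970e-01 -2.58795576e+02]
```

View pics/w8.png

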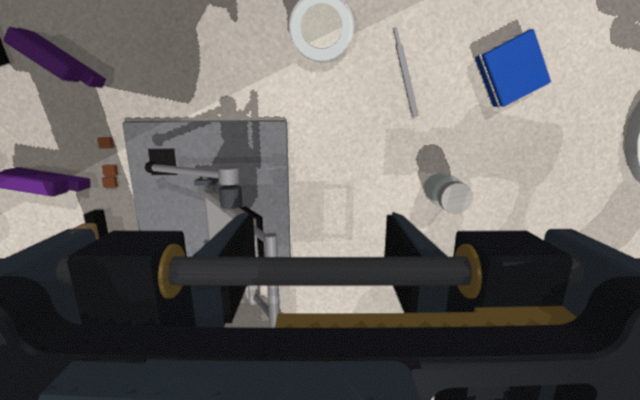

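The kickstand has flipped: the foot is at (152,167) over the patch, and the handle bar is at (272,240–320). I'll check both by depth.

```bash
python3 - <<'E'
from h import *; from st import L,Rm
from station import bot
f=np.load("pics/w8.npz",allow_pickle=True); d,c=f['d'],f['c'].item()
P,uv=cloud(c,d); P=P*1000; Y=np.c_[(P[:,:2]-L)@Rm,P[:,2]]
box=lambda u0,u1,v0,v1:(uv[:,0]>=u0)&(uv[:,0]<=u1)&(uv[:,1]>=v0)&(uv[:,1]<=v1)
for n,b in (("foot",box(147,156,163,171)),("bar",box(264,280,244,250)&(Y[:,2]>190)),("bar2",box(264,280,292,304)&(Y[:,2]>190))):
    y=Y[b]; print(n,len(y),np.median(y,0).round(1),y.min(0).round(1),y.max(0).round(1))
# panel-aligned approach: handle at hinge + 235 along lean; tool z = -panel z
h=np.array([-95,-75,30.]); 
a=np.radians(-12.5); W=R.from_euler('z',a)
for lean in (0.6,0.3,0.0,-0.01,-0.02):
    pz=np.array([0,-np.sin(lean),np.cos(lean)])
    hb=h+235*pz
    # tool axes local: z=-pz, x=+x(stand), y = z cross x
    z=-pz; x=np.array([1.,0,0]); y=np.cross(z,x); Rt=W*R.from_matrix(np.c_[x,y,z])
    for off in (110,0):
        tcp=hb-z*(off-11+5)   # grasp point 11 behind TCP; +? bar 5mm deeper -> see below
        w=np.r_[L+Rm@tcp[:2],tcp[2]]
        print(lean,off,"bar",hb.round(1),"tcp",w.round(1),*plan(bot,w/1000,Rt=Rt))
E
```

```text
foot 90 [  0.4 -14.2  72.8] [ -6.9 -24.1  61.9] [ 5.9 -7.6 77.6]
bar 84 [ -54.1 -209.7  227.6] [ -58.2 -214.7  223.7] [ -50.3 -203.4  229.8]
bar2 151 [-111.9 -209.7  227.7] [-137.9 -214.8  196.7] [-103.5 -193.7  230. ]
0.6 110 bar [ -95.  -207.7  224. ] tcp [ 439.6 -166.5  309.8] [-95.3   7.4  36.6] [34.4  0.1  0. ]
0.6 0 bar [ -95.  -207.7  224. ] tcp [ 453.  -105.9  219. ] [-95.1 -54.7 127.4] [34.4  0.1  0. ]
0.3 110 bar [ -95.  -144.4  254.5] tcp [459.3 -77.5 353.9] [-95.2 -83.8  -7.4] [17.2  0.   0. ]
0.3 0 bar [ -95.  -144.4  254.5] tcp [466.4 -45.7 248.8] [ -95.1 -116.3   97.7] [17.2  0.   0. ]
0.0 110 bar [-95. -75. 265.] tcp [481.   20.3 369. ] [ -95.1 -184.   -22.5] [-0.   0.   0.1]
0.0 0 bar [-95. -75. 265.] tcp [481.   20.3 259. ] [ -95.1 -184.    87.5] [-0.   0.   0.1]
-0.01 110 bar [-95.  -72.7 265. ] tcp [481.8  23.6 369. ] [ -95.1 -187.4  -22.5] [-0.6  0.   0.1]
-0.01 0 bar [-95.  -72.7 265. ] tcp [481.5  22.6 259. ] [ -95.1 -186.3   87.5] [-0.6  0.   0.1]
-0.02 110 bar [-95.  -70.3 265. ] tcp [482.5  27.  368.9] [ -95.1 -190.8  -22.5] [-1.2  0.   0.1]
-0.02 0 bar [-95.  -70.3 265. ] tcp [482.   24.8 259. ] [ -95.1 -188.6   87.5] [-1.2  0.   0.1]
```

```bash
python3 -m crank '-25 2 5 8 0 0;-50 4 10 17 0 0;-75 6 20 26 0 0;-95 7 37 34.4 0 0;-95 7 37 34.4 0 0' 91 && python3 -m crank '0 0 0 0 0 0;0 0 0 0 0 0'; cat > bar.py <<'E'
import sys
from h import *; from st import L,Rm
from station import bot
h=np.array([-95,-75,30.]); W=R.from_euler('z',np.radians(-12.5))
s=bot.read_state(); print("local",(Rm.T@(s['tcp_pos'][:2]*1000-L)).round(1),(s['tcp_pos'][2]*1000).round(1),"F",s['ft_force'].round(1),s['width'],s['joint_pos'].round(2))
depth=float(sys.argv[1])
for lean in map(float,sys.argv[2:]):
    pz=np.array([0,-np.sin(lean),np.cos(lean)]); z=-pz; x=np.array([1.,0,0]); y=np.cross(z,x)
    tcp=h+235*pz+depth*z; w=np.r_[L+Rm@tcp[:2],tcp[2]]
    print(lean,*plan(bot,w/1000,Rt=W*R.from_matrix(np.c_[x,y,z])))
E
python3 bar.py 10 .6
```

```text
time: 19.4
tcp_pos: [0.4385, -0.1674, 0.3081]
eef_rot: [-0.296, 0.949, -0.106, 0.031]
ft_force: [0.8, 0.0, 0.1]
width: 0.996
finger_force: 0.0
time: 19.65
tcp_pos: [0.4406, -0.1666, 0.3104]
eef_rot: [-0.293, 0.95, -0.103, 0.033]
ft_force: [-0.1, -0.0, -0.2]
width: 0.997
finger_force: 0.0
local [ -93.9 -266.3] 310.4 F [-0.1 -0.  -0.2] 0.9970150324785795 [-0.84  0.34  1.53  0.48  1.64  0.89]
0.6 [ -1.1   0.3 114.5] [ 0.1 -0.   0.1]
```

```bash
python3 -m crank '-1 0 30 0 0 0;-1 0 60 0 0 0;-1 0 90 0 0 0;-1 0 110 0 0 0;-1 0 114 0 0 0' && python3 -m crank '0 0 0 0 0 0;0 0 0 0 0 0;0 0 0 0 0 0;0 0 0 0 0 0;0 0 0 0 0 0' 5 25; python3 -m crank '0 0 0 0 0 0;0 0 0 0 0 0;0 0 0 0 0 0;0 0 0 0 0 0;0 0 0 0 0 0'; python3 bar.py 10 .6 .45 .3 .15 0 -.01
```

```text
time: 20.27
tcp_pos: [0.453, -0.1028, 0.2156]
eef_rot: [-0.294, 0.95, -0.103, 0.032]
ft_force: [-0.0, -1.0, 0.1]
width: 1.0
finger_force: 0.0
time: 20.9
tcp_pos: [0.4528, -0.1041, 0.2157]
eef_rot: [-0.294, 0.95, -0.104, 0.032]
ft_force: [-0.6, 0.2, 0.1]
width: 0.479
finger_force: 0.0
time: 21.52
tcp_pos: [0.4528, -0.1041, 0.2156]
eef_rot: [-0.294, 0.95, -0.104, 0.032]
ft_force: [-1.0, -2.4, -0.8]
width: 0.123
finger_force: 25.0
local [ -95.6 -202.6] 215.6 F [-1.  -2.4 -0.8] 0.12341959427796124 [-0.74  0.41  1.72  0.52  1.37  0.85]
0.6 [ 0.6 -0.6  0.3] [-0. -0. -0.]
0.45 [  0.6 -34.2   2.8] [-8.6 -0.  -0. ]
0.3 [  0.6 -67.   10.3] [-17.2  -0.   -0. ]
0.15 [  0.6 -98.4  22.7] [-25.8  -0.   -0. ]
0.0 [   0.5 -127.6   39.6] [-34.4  -0.   -0. ]
-0.01 [   0.5 -129.4   40.8] [-35.  -0.  -0.]
```

```bash
python3 -m crank '0 -13.5 0.4 -3.44 0 0;0 -26.9 1.6 -6.88 0 0;0 -40.3 3.6 -10.3 0 0;0 -53.5 6.5 -13.75 0 0;0 -66.5 10 -17.2 0 0' - 25; python3 bar.py 10 .3 0 -.01
```

```text
time: 22.15
tcp_pos: [0.466, -0.0444, 0.245]
eef_rot: [-0.148, 0.983, -0.108, 0.016]
ft_force: [4.6, 2.4, -20.0]
width: 0.125
finger_force: 25.0
local [ -95.7 -141.5] 245.0 F [  4.6   2.4 -20. ] 0.12530867924445915 [-0.44  0.26  1.71  0.31  1.25  1.24]
0.3 [ 0.7 -0.   0.1] [ 0.1 -0.  -0. ]
0.0 [  0.6 -66.5  10. ] [-17.1  -0.   -0. ]
-0.01 [  0.6 -68.7  10.7] [-17.7  -0.   -0. ]
```

```bash
python3 -m crank '0 -13.5 1.5 -3.44 0 0;0 -26.9 3 -6.88 0 0;0 -40.3 5 -10.3 0 0;0 -53.5 8 -13.75 0 0;0 -62 10.5 -16 0 0' && python3 -m crank '0 0 0 0 0 0;0 0 0 0 0 0'; python3 bar.py 10 0.02 0 -.01 -.02
```

```text
time: 22.78
tcp_pos: [0.4797, 0.0168, 0.2544]
eef_rot: [-0.01, 0.994, -0.109, 0.002]
ft_force: [-6.0, 0.3, 16.6]
width: 0.128
finger_force: 25.0
time: 23.02
tcp_pos: [0.4796, 0.0165, 0.2544]
eef_rot: [-0.011, 0.994, -0.109, 0.002]
ft_force: [-5.6, 0.1, 19.5]
width: 0.126
finger_force: 25.0
local [-95.6 -79.1] 254.4 F [-5.6  0.1 19.5] 0.12571715801896707 [-0.11  0.25  1.65  0.02  1.24  1.68]
0.02 [ 0.6  0.4 -0.6] [-0.1 -0.1  0. ]
0.0 [ 0.6 -4.1 -0.5] [-1.2 -0.1  0. ]
-0.01 [ 0.6 -6.4 -0.4] [-1.8 -0.1  0. ]
-0.02 [ 0.6 -8.6 -0.4] [-2.4 -0.1  0. ]
```

```bash
python3 -m crank '0 -1.5 -.9 -.4 0 0;0 -3 -.9 -.8 0 0;0 -3 -.9 -.8 0 0;0 -3 -.9 -.8 0 0'; python3 -m crank '0 -1 0 -.3 0 0;0 -1 0 -.3 0 0'; python3 -m crank '0 -1 0 -.3 0 0;0 -1 0 -.3 0 0';python3 -m crank '0 -1 0 -.3 0 0;0 -1 0 -.3 0 0'; python3 bar.py 10 0 -.02
```

```text
time: 23.52
tcp_pos: [0.4801, 0.019, 0.2545]
eef_rot: [-0.003, 0.994, -0.109, 0.0]
ft_force: [-2.3, -0.3, 7.5]
width: 0.121
finger_force: 25.0
time: 23.78
tcp_pos: [0.4803, 0.02, 0.2545]
eef_rot: [-0.001, 0.994, -0.109, 0.0]
ft_force: [-2.4, -0.3, 7.3]
width: 0.122
finger_force: 25.0
time: 24.02
tcp_pos: [0.4805, 0.021, 0.2545]
eef_rot: [0.002, 0.994, -0.109, -0.0]
ft_force: [-2.3, -0.8, 6.9]
width: 0.125
finger_force: 25.0
time: 24.28
tcp_pos: [0.4807, 0.022, 0.2545]
eef_rot: [0.004, 0.994, -0.109, -0.0]
ft_force: [-2.8, -0.6, 7.1]
width: 0.123
finger_force: 25.0
local [-95.6 -73.4] 254.5 F [-2.8 -0.6  7.1] 0.12280212300613896 [-0.07  0.26  1.64 -0.01  1.25  1.72]
0.0 [ 0.6  1.6 -0.5] [ 0.5  0.  -0. ]
-0.02 [ 0.6 -2.9 -0.5] [-0.6  0.  -0. ]
```

```bash
for i in 1; do python3 -m crank '0 -1 -.3 -.2 0 0;0 -1 -.3 -.2 0 0'; python3 -m crank '0 -1 0 -.2 0 0;0 -1 0 -.2 0 0'; python3 -m crank '0 -1 0 -.2 0 0;0 -1 0 -.2 0 0'; done | grep -E "tcp|ft"; python3 - <<'E'
from h import *; from st import L,Rm
from station import eyes
c=eyes.get_calibration("wrist"); p,d=eyes.read_camera("wrist"); np.savez("pics/w9.npz",p=p,d=d,c=np.array(c,dtype=object)); cv2.imwrite("pics/w9.png",p)
E
```

```text
tcp_pos: [0.4809, 0.0229, 0.2545]
ft_force: [-2.0, -1.3, 1.9]
tcp_pos: [0.4811, 0.0238, 0.2545]
ft_force: [-1.8, -1.5, 2.2]
tcp_pos: [0.4813, 0.0246, 0.2545]
ft_force: [-1.7, -2.3, 1.8]
```

View pics/w9.png

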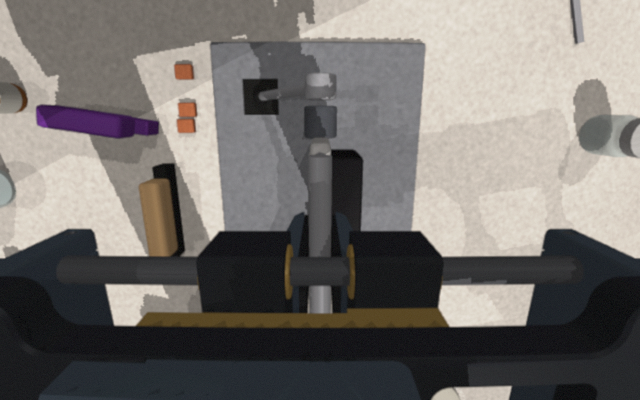

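The panel stands upright in the wrist view: bar at (319,200) with hub (320,122) and foot (268,96) on the patch. The measured lean is about -0.018, with contact just building at the stop. I'll hold still, then hand in.

```bash
python3 -m crank '0 0 0 0 0 0;0 0 0 0 0 0;0 0 0 0 0 0;0 0 0 0 0 0;0 0 0 0 0 0'; python3 bar.py 10 0 -.02; python3 -c "
from station import bot
print(bot.finish_job())"
```

```text
time: 25.7
tcp_pos: [0.4813, 0.0247, 0.2545]
eef_rot: [0.01, 0.994, -0.109, -0.001]
ft_force: [-1.3, -1.9, 0.5]
width: 0.123
finger_force: 25.0
local [-95.6 -70.7] 254.5 F [-1.3 -1.9  0.5] 0.12332425733834788 [-0.06  0.26  1.64 -0.02  1.25  1.74]
0.0 [ 0.6  4.3 -0.4] [ 1.1  0.  -0. ]
-0.02 [ 0.6 -0.2 -0.5] [-0.  0. -0.]
the job is handed in; nothing more can be done
None
```

I handed the job in at about 26 s, and no verdict came back: the three chips are on the bench, the scraper stands on the bench beside the stand, the kickstand is fully down, and the panel is held upright and still by its handle at about -0.02 rad lean.

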